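# Dock the battery pack in its charging bay

## Robot

A 6-joint arm with a two-finger parallel gripper is mounted at the origin on a cart in front of the work surface, level with it; the furniture and walls round the work are solid. World frame = base frame: x ahead of the robot, y to its left, z up, the work surface at z = 0. Lengths are in mm, angles in rad, forces in N, time in s.
With the tool pointing down it reaches from about 325 to 850 mm from the base axis. Payload 4.4 kg.
Tool frame: the origin (TCP) lies midway between the tips of the shut fingers; the grasp point (between the pads) lies 19 mm behind it; z points along the fingers, y is the line along which they close (so a half turn about z gives the same grasp; the last joint's range is limited). The gripper opens to 94 mm and grips with 3 to 60 N. Pads are 16 mm wide; open, the fingers measure 119 mm over their backs; the gripper's body (75 mm by 177 mm) begins 78 mm behind the grasp point.
Start: joints at [-0.15, 0.207, 1.542, -0, 1.393, -0.15], TCP at [575.002, -0.012, 205.447] pointing down, gripper open.
Joint ranges: [-2.73, 2.73], [-0.86, 2.22], [0.23, 2.46], [-1.11, 4.25], [0.08, 2.63], [-2.82, 2.82]. Speed limits (rad/s): [2.79, 2.79, 3.14, 3.14, 3.14, 3.14].

## Interface

Orientations are given as a unit quaternion [x, y, z, w].
In Python, from workcell import bot gives the robot as it stands.
- The arm moves only by the tool jog_arm, never from a script. Its argument "motion" is a list of rows, each an object with "offset": the shift along the tool's x, y, z in mm, a list of three; "yaw": the turn about the tool's z in degrees; "jaw": the closure in counts, from 0 (fully open) to 255 (shut). In form: [{"offset": [x, y, z], "yaw": yaw, "jaw": jaw}, ...]. A call has 1 to 12 rows; each row shifts and turns the commanded pose from where the row before left it, along the tool's axes as they then stand; what a row does not reach is not made up. A row lasts 1/12 s, in which the tool goes at most 41.7 mm and 7.16 degrees, less where a joint would pass 70% of its speed; a pose out of reach is approached as far as the arm can. A call is refused whole if a number of a shift passes 41.7 or a number of a turn 7.16, either way. A call with a gripper value outside its range is refused whole. The fingers move at their own pace and stop on an object; "force" is the grip in N (left out, the last holds). Time passes only in rows, so rows that do not move let the fingers close. It gives the time, the measured TCP pose, the force, the opening and the grip force at its end, in the units of the state.
- bot.state(): the state, without advancing time (a new reading comes with each control period).
- bot.read_camera(name): name is "scene" or "side" or "wrist"; returns (picture, depth): 420x560x3 uint8, red, green, blue; 420x560 float32, mm along the optical axis (not along the pixel's ray), 0 where there is no reading.
- bot.camera_model(name): a dict with "K" (3x3 intrinsics, pixels), "k1" (the pictures are not rectified: a ray, as slopes to the right and down, at radius r is drawn at 1 + k1 r^2 times it, then the intrinsics apply), "rvec" (rotation vector, rad) and "tvec" (3), from world to camera coordinates, as OpenCV has them; the wrist camera has in their place "mount" (4x4, takes a point from camera to tool coordinates, whose origin is the TCP and whose axes are the flange's). Camera axes: x right, y down, z forward; pixel columns grow to the right and rows downward; lengths in mm; the calibration is good to about 2 mm. A picture is of the moment at which its call begins: read the wrist's pose just before it. camera_model takes no time and is no camera call.
- bot.job_done(): hands the job in; it is judged then, once.
The state is a dict: "time_s": time; "joint_positions": joint angles; "dq": joint speeds; "joint_efforts": joint torques, N m; "eef_pos": TCP position; "ee_rot": TCP orientation; "wrist_force": force on the tool from outside, world axes, zero at the start; "torque": the same for the moment, N m; "gripper_width": finger opening in mm; "finger_force": force on a finger pad.
Only numpy, scipy, OpenCV 4.12 (cv2) and the standard library are available. Lean on these libraries where they do the work, as an engineer would, in place of code of your own. Each camera call takes 0.05 s, during which the arm holds its last target. There are 200 camera calls.

## Task

Slide the heavy battery pack across the bench into the charging bay until it is fully home against the sprung contacts, then swing the keeper bar shut across its front so that it cannot creep out. Only push, with the fingers low on the pack near its base so that it slides and does not tip; never grip or lift it, and leave the jar, the sanding block and the screwdriver where they are.

Things in the scene. Friction and masses are not known exactly. Their poses are not given: they have to be found in the camera images.
- battery_pack: The loose battery pack: an upright grey block with black lid, 65 mm deep (its x), 151 wide (y), 94 high, about 1.7 kg. Origin: centre of its underside. Its +x face (two brass strips) goes into the bay first; the broad -x face is the one to push. Friction about 0.6: it slides at 7 to 14 N if pushed below 40 mm height, and tips over its far edge if the broad face is pushed above mid-height.
- bay_home (a point): Point on the bench under the centre of a fully home pack: home means the pack's origin is here and its axes agree with this frame. +x points into the fixed charging bay, away from the robot; y to its left. The home pack's near face is at x = -32 mm, so fingers need not enter the bay. Rubber buffers stop the pack at x = +1 mm.
- bay_mouth (a point): Centre of the bay's mouth on the bench, 34 mm before bay_home, axes alike. Here the slanting lead-ins are 187 mm apart; they narrow within 37 mm to the cheeks, 162 mm apart (grey steel with slippery nylon strips inside, 58 mm high, outer feet to y = +-99 mm). The back plate is 78 mm and the far end of the black charger module (75 mm high) 134 mm beyond this point.
- contacts (a joint): How far the sprung contact block at the back of the bay is pressed in, m: 0 free, about 0.009 with the pack home on its buffers, 0.010 at most. It starts to move when the pack is 9 mm short of home and pushes back with 2 to 4 N, too little to move the standing pack.
- keeper (a joint): Angle of the keeper bar, rad: 0 shut (along the bay's -y, across the home pack's near face), growing as it swings out through the bay's -x (1.57, towards the robot) to its +y (2.8, stop). Vertical hinge, stiff enough to stay where it is left (under 1 N at the tip). It shuts only if the pack is home: about 2 mm then remain between them.
- keeper_hinge (a point): The keeper's vertical hinge axis, at bay x = -42 mm, y = +107 mm, z = 31 mm (left end of the mouth); axes as the bay's.
- keeper_tip (a point): Point on the keeper bar 100 mm from its hinge axis, z = 31 mm. The bar is a grey steel strip, 4 mm thick, 24 mm high (z 19 to 43 mm), 117 mm long, its last 15 mm bent outward as a finger tab; push it shut on its outer face, the one that looks to the robot when shut.
- jar_screws: Bystander: glass jar with black lid, 66 mm across, 90 mm high, left behind the keeper. Origin: centre of its underside.
- sanding_block: Bystander: brown sanding block 63 x 101 x 32 mm, to the right of the pack. Origin: centre of its underside.
- driver_black: Bystander: black-handled screwdriver, 172 mm long, 25 mm thick, lying to the right. Origin: centre of its underside.

How it is judged:
By the outcome, as a careful person would: the job done as asked, in the order asked, and still so for the second after the job is handed in, with the robot touching nothing.
It also fails if it takes over 72 s, if anything falls off the work surface, if the arm or the gripper's body presses on something with over 40 N, if the wrist force passes 120 N, or if a joint passes its speed limit or range.

## Working session

There is one attempt and no reset: what is moved stays moved. The work goes in short steps, Python scripts to look and compute and a tool call to move; the robot and the scene stay as the last step left them, time stands still between calls to the robot, and variables do not carry over. Pictures are saved under pics/ and viewed, at most 11 in all, crops included, and the job is handed in when it is done.

Besides the shell and the picture viewer there is one more tool, called after "Call:" by a JSON object that holds its "fn" and its "kwargs", one argument or row to a line. jog_arm: Moves the arm, as the interface text tells. Its arguments: {"type":"object","properties":{"motion":{"type":"array"},"force":{"type":"number"}},"required":["motion"]}

```bash
ls; mkdir -p pics
cat > h.py <<'E'
import numpy as np, cv2
from workcell import bot
def snap(n,f):
    im,d=bot.read_camera(n); cv2.imwrite('pics/'+f+'.png',im[:,:,::-1]); np.savez('pics/'+f,im=im,d=d); return im,d
def pts(n,uv,d):
    m=bot.camera_model(n);K=np.array(m['K']);uv=np.atleast_2d(uv).astype(float)
    x=cv2.undistortPoints(uv[:,None],K,np.array([m['k1'],0,0,0,0.]))[:,0]
    R=cv2.Rodrigues(np.array(m['rvec'],float))[0];t=np.array(m['tvec'],float).ravel()
    ray=np.c_[x,np.ones(len(x))]@R; c=-R.T@t
    return c,ray
def plane(n,uv,z):
    c,r=pts(n,uv,None); return c+r*((z-c[2])/r[:,2])[:,None]
def deep(n,uv,d):
    c,r=pts(n,uv,None); uv=np.atleast_2d(uv).astype(int); return c+r*d[uv[:,1],uv[:,0]][:,None]
E
python3 - <<'E'
from h import *
a,_=snap('scene','s1'); b,_=snap('side','d1')
print(bot.state())
for n in('scene','side'):
    m=bot.camera_model(n);R=cv2.Rodrigues(np.array(m['rvec'],float))[0];print(n,-R.T@np.array(m['tvec'],float).ravel(),R[2])
E
```

```text
pics
{'time_s': 0.1, 'joint_positions': array([-1.50512680e-01,  2.07343217e-01,  1.54280951e+00, -1.92995099e-06,
        1.39351769e+00, -1.50524573e-01]), 'dq': array([ 0.00239702, -0.000434  , -0.00325132, -0.00060184,  0.00068712,
        0.00048516]), 'joint_efforts': array([-3.50521914e-04, -3.71862960e+01, -2.82294059e+01,  7.01280241e-02,
        3.11360427e-02, -6.17781598e-05]), 'eef_pos': array([5.74261382e+02, 9.27558103e-02, 2.04402902e+02]), 'ee_rot': array([ 7.07102074e-01,  7.07110725e-01, -6.16905852e-04, -8.35886225e-04]), 'wrist_force': array([-0.56173903,  0.56974426, -0.3087189 ]), 'torque': array([ 0.01524466,  0.01542988, -0.06086516]), 'finger_force': 0.0, 'gripper_width': 94.04281990862964}
scene [ -62.17659953 -820.04683931  505.57994604] [ 0.55266329  0.72417112 -0.41247967]
side [  -2.64580781 1029.55827548  568.35040938] [ 0.45293756 -0.79403673 -0.40540503]
```

View pics/s1.png

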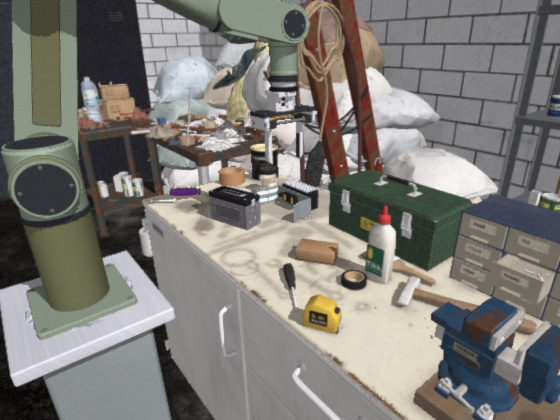

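View pics/d1.png

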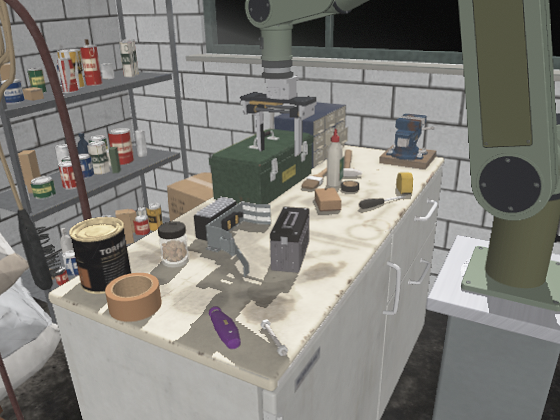

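Scene view: pack at about (234,207) and the bay with black charger at (300,198). Side view: pack (290,238), bay and charger (220,220), keeper (232,250), jar (173,240). Next come the wrist view and an enlarged crop.

Run:
```python
from h import *
s=bot.state();print(s['eef_pos'],s['ee_rot'])
a,d=snap('wrist','w1');print(bot.camera_model('wrist'))
s1=np.load('pics/s1.npz')['im'][160:260,150:330];d1=np.load('pics/d1.npz')['im'][180:300,140:340]
im=np.zeros((600,800,3),np.uint8);A=cv2.resize(s1,(500,278),interpolation=2);B=cv2.resize(d1,(530,318),interpolation=2)
im[:278,:500]=A;im[280:598,:530]=B;cv2.imwrite('pics/c1.png',im[:,:,::-1])
```

```text
[5.74261382e+02 9.27558103e-02 2.04402902e+02] [ 7.07102074e-01  7.07110725e-01 -6.16905852e-04 -8.35886225e-04]
{'K': array([[334.07732477,   0.        , 281.76726883],
       [  0.        , 334.07732477, 210.1679005 ],
       [  0.        ,   0.        ,   1.        ]]), 'k1': -0.01631667643174992, 'mount': array([[-1.60166887e-03, -9.68942406e-01, -2.47281313e-01,
         7.18478613e+01],
       [ 9.99998494e-01, -1.38653106e-03, -1.04414569e-03,
        -2.25819599e+00],
       [ 6.68853812e-04, -2.47282613e-01,  9.68943168e-01,
        -1.79206238e+02],
       [ 0.00000000e+00,  0.00000000e+00,  0.00000000e+00,
         1.00000000e+00]])}
```

View pics/w1.png

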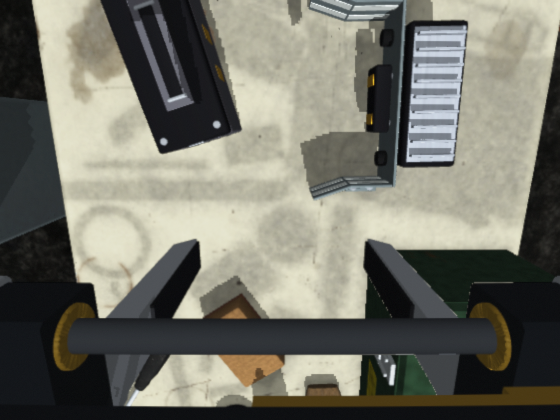

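View pics/c1.png

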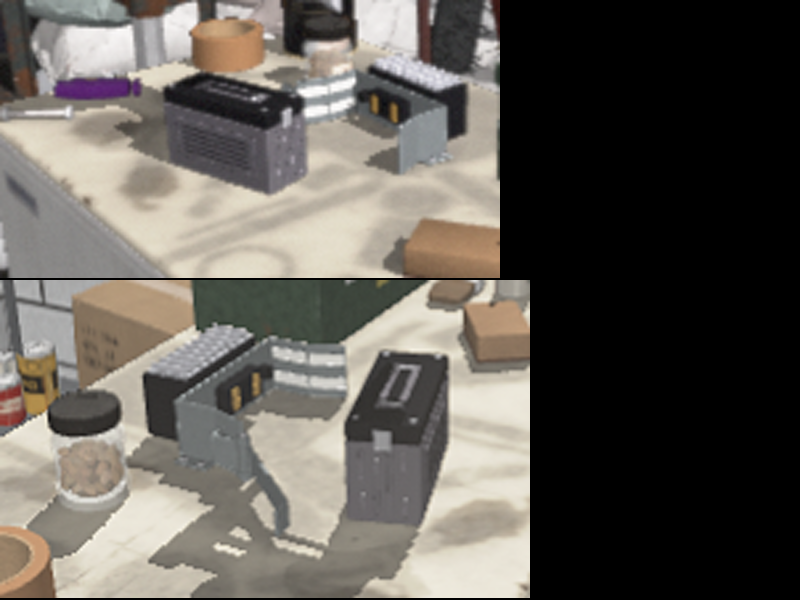

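The wrist view shows the pack top (160–240, 0–150), the bay (310–465, 0–195), the sanding block (245,335) and the driver (150,370). I'll move left and up to see the whole site.

Call:
{"fn": "jog_arm", "kwargs": {
  "motion": [
    {"offset": [34,0,-20],"yaw": 0,"jaw": 0},
    {"offset": [34,0,-20],"yaw": 0,"jaw": 0},
    {"offset": [34,0,-20],"yaw": 0,"jaw": 0},
    {"offset": [34,0,-20],"yaw": 0,"jaw": 0},
    {"offset": [0,0,0],"yaw": 0,"jaw": 0},
    {"offset": [0,0,0],"yaw": 0,"jaw": 0}
  ]
}}

```text
time_s: 0.65
eef_pos: [575.5, 137.6, 286.8]
ee_rot: [0.706, 0.708, 0.001, 0.001]
wrist_force: [-0.2, 0.2, -0.3]
gripper_width: 93.9
finger_force: 0.0
```

```bash
cat >> h.py <<'E'
from scipy.spatial.transform import Rotation as Ro
def wcam(s):
    T=np.eye(4);T[:3,:3]=Ro.from_quat(s['ee_rot']).as_matrix();T[:3,3]=s['eef_pos'];return T@np.array(bot.camera_model('wrist')['mount'])
def wray(C,uv):
    m=bot.camera_model('wrist');uv=np.atleast_2d(uv).astype(float)
    x=cv2.undistortPoints(uv[:,None],np.array(m['K']),np.array([m['k1'],0,0,0,0.]))[:,0]
    return C[:3,3],np.c_[x,np.ones(len(x))]@C[:3,:3].T
def wcloud(C,d):
    v,u=np.mgrid[0:420,0:560];c,r=wray(C,np.c_[u.ravel(),v.ravel()]);P=(c+r*d.ravel()[:,None]).reshape(420,560,3);P[d==0]=np.nan;return P
E
python3 - <<'E'
from h import *
s=bot.state();C=wcam(s);print(s['eef_pos'],s['wrist_force'])
a,d=snap('wrist','w2');np.save('pics/C2',C);P=wcloud(C,d)
for (u,v) in [(280,210),(280,100),(180,100),(430,100)]:print(u,v,P[v,u].round(1))
cv2.imwrite('pics/w2b.png',a[:,:,::-1])
E
```

```text
[575.48077646 137.64382443 286.79530179] [-0.23842636  0.18444934 -0.31489759]
280 210 [571.2  91.1   1.1]
280 100 [5.711e+02 2.417e+02 5.000e-01]
180 100 [437.6 241.8  -1.4]
430 100 [7.713e+02 2.426e+02 1.000e-01]
```

View pics/w2.png

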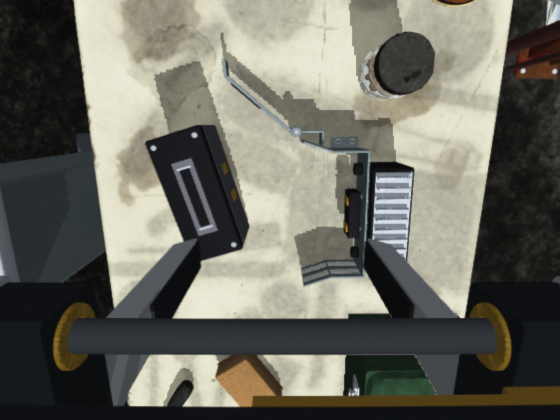

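The wrist view shows everything: pack lid (147–247, 125–260), bay (300–415, 130–285), hinge (296,131), keeper elbow (228,70) and tab end (222,35), jar (403,65). Now I'll fit it from depth.

Run:
```python
from h import *
z=np.load('pics/w2.npz');d=z['d'];C=np.load('pics/C2.npy');P=wcloud(C,d)
def reg(u0,u1,v0,v1,z0,z1):
    q=P[v0:v1,u0:u1].reshape(-1,3);return q[(q[:,2]>z0)&(q[:,2]<z1)]
q=reg(130,255,110,265,86,104);print('pack z',np.median(q[:,2]),cv2.minAreaRect(q[:,:2].astype(np.float32)),len(q))
k=reg(215,300,28,140,32,52)
print('keeper z',np.median(k[:,2]),len(k)); 
o=k[np.argsort(k[:,0])]; 
for i in range(0,len(o),max(1,len(o)//14)):print(o[i].round(0))
b=reg(295,385,120,290,45,70);print('bay top z',np.median(b[:,2]),len(b))
h=P[:,:,2];bl=np.zeros((420,560,3),np.uint8)
# back plate line: points in region of u 350-372
bp=reg(350,374,155,275,52,85);print('bp',len(bp),cv2.fitLine(bp[:,:2].astype(np.float32),cv2.DIST_HUBER,0,.01,.01).ravel(),bp.min(0),bp.max(0))
for nm,r in dict(top=(300,372,128,160),bot=(298,372,255,290)).items():
    q=reg(*r,50,64);q=q[np.argsort(q[:,0])]
    print(nm,len(q));
    for i in range(0,len(q),max(1,len(q)//10)):print(q[i].round(0))
c=reg(370,415,160,262,66,84);print('charger',np.median(c[:,2]),cv2.minAreaRect(c[:,:2].astype(np.float32)))
hg=reg(288,304,124,138,25,70);print('hinge',hg.mean(0),hg.max(0))
for n,uv in dict(jar=(403,65),).items():print(n,P[uv[1],uv[0]])
```

```text
pack z 94.09921060380776 ((473.3936767578125, 128.90724182128906), (66.36735534667969, 152.2084197998047), 16.87932586669922) 7103
keeper z 42.806416076298376 460
[488. 192.  32.]
[505. 284.  45.]
[506. 274.  43.]
[511. 257.  39.]
[517. 259.  42.]
[523. 248.  39.]
[529. 245.  38.]
[535. 238.  40.]
[541. 234.  38.]
[547. 234.  42.]
[555. 224.  44.]
[564. 220.  44.]
[574. 209.  43.]
[582. 202.  44.]
[592. 207.  52.]
bay top z 56.892958061138984 2981
bp 843 [ 7.3529575e-03 -9.9997294e-01  6.8213104e+02  1.0970816e+02] [660.1742423   15.38786965  52.00099266] [688.40418632 174.54741682  70.33418909]
top 226
[595. 205.  52.]
[605. 187.  59.]
[613. 186.  57.]
[623. 181.  56.]
[633. 179.  58.]
[643. 179.  58.]
[653. 178.  59.]
[662. 178.  57.]
[670. 180.  57.]
[677. 173.  57.]
[679. 170.  59.]
bot 320
[602.  -0.  57.]
[611.   5.  51.]
[620.   7.  54.]
[629.  11.  56.]
[638.  14.  54.]
[649.  12.  58.]
[658.  14.  59.]
[668.  15.  55.]
[678.  16.  56.]
[680.  25.  51.]
charger 68.32648490586666 ((708.1732788085938, 100.52940368652344), (50.124046325683594, 119.24321746826172), 1.0181232690811157)
hinge [589.38826638 202.13108071  50.06110387] [600.26661671 207.16900857  55.80188669]
jar [700.01130229 270.89327348  91.82194423]
```

Call:
{"fn": "jog_arm", "kwargs": {
  "motion": [
    {"offset": [0,0,0],"yaw": 6.6,"jaw": 0},
    {"offset": [0,0,0],"yaw": 6.6,"jaw": 0},
    {"offset": [0,0,0],"yaw": 6.6,"jaw": 0},
    {"offset": [0,0,0],"yaw": 6.6,"jaw": 0},
    {"offset": [0,0,0],"yaw": 6.6,"jaw": 0},
    {"offset": [0,0,0],"yaw": 6.6,"jaw": 0},
    {"offset": [0,0,0],"yaw": 6.6,"jaw": 0},
    {"offset": [0,0,0],"yaw": 6.6,"jaw": 0},
    {"offset": [0,0,0],"yaw": 6.6,"jaw": 0},
    {"offset": [0,0,0],"yaw": 6.6,"jaw": 0},
    {"offset": [0,0,0],"yaw": 7,"jaw": 0},
    {"offset": [0,0,0],"yaw": 0,"jaw": 0}
  ]
}}

```text
time_s: 1.7
eef_pos: [574.2, 134.0, 283.4]
ee_rot: [0.989, 0.146, -0.002, 0.0]
wrist_force: [-1.4, 0.5, -0.8]
gripper_width: 93.8
finger_force: 0.0
```

Call:
{"fn": "jog_arm", "kwargs": {
  "motion": [
    {"offset": [-27,-3.5,0],"yaw": 0,"jaw": 0},
    {"offset": [-27,-3.5,0],"yaw": 0,"jaw": 0},
    {"offset": [-27,-3.5,0],"yaw": 0,"jaw": 0},
    {"offset": [-27,-3.5,0],"yaw": 0,"jaw": 0},
    {"offset": [-27,-3.5,0],"yaw": 0,"jaw": 0},
    {"offset": [-25,-3.5,0],"yaw": 0,"jaw": 0},
    {"offset": [0,0,30],"yaw": 0,"jaw": 0},
    {"offset": [0,0,30],"yaw": 0,"jaw": 0},
    {"offset": [0,0,30],"yaw": 0,"jaw": 0},
    {"offset": [0,0,30],"yaw": 0,"jaw": 0},
    {"offset": [0,0,0],"yaw": 0,"jaw": 0},
    {"offset": [0,0,0],"yaw": 0,"jaw": 0}
  ]
}}

```text
time_s: 2.7
eef_pos: [413.8, 108.5, 163.6]
ee_rot: [0.989, 0.148, -0.003, -0.0]
wrist_force: [-0.4, -0.4, -0.2]
gripper_width: 94.0
finger_force: 0.0
```

Run:
```python
from h import *
s=bot.state();C=wcam(s);print(s['eef_pos'],s['joint_positions'],s['wrist_force'])
print('fwd',Ro.from_quat(s['ee_rot']).as_matrix()[:2,0])
a,d=snap('wrist','w3');np.save('pics/C3',C);P=wcloud(C,d)
q=P.reshape(-1,3);m=(q[:,2]>84)&(q[:,2]<106)&(np.hypot(q[:,0]-473,q[:,1]-129)<95);q=q[m]
print('pack',np.median(q[:,2]),cv2.minAreaRect(q[:,:2].astype(np.float32)))
```

```text
[413.78066726 108.4651384  163.55367714] [ 5.35928712e-02 -6.99720577e-02  1.92672476e+00 -1.69469195e-04
  1.29057687e+00  1.32709112e+00] [-0.38862488 -0.36419911 -0.19865462]
fwd [0.95610157 0.29298183]
pack 94.08334618640184 ((474.1483154296875, 128.84033203125), (64.6277084350586, 151.59132385253906), 16.9162540435791)
```

View pics/w3.png

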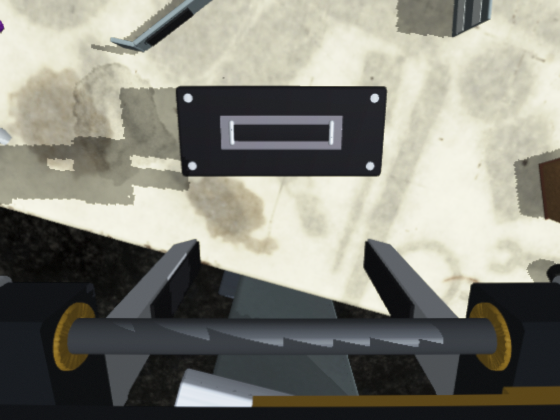

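Wrist view: the pack lid is square-on (177–386, 86–176) and centred between the fingertips, with the keeper tab at (130,45) and clear. Descending behind it.

Call:
{"fn": "jog_arm", "kwargs": {
  "motion": [
    {"offset": [0,-2,30],"yaw": 0,"jaw": 0},
    {"offset": [0,0,30],"yaw": 0,"jaw": 0},
    {"offset": [0,0,30],"yaw": 0,"jaw": 0},
    {"offset": [0,0,30],"yaw": 0,"jaw": 0},
    {"offset": [0,0,23],"yaw": 0,"jaw": 0},
    {"offset": [0,0,0],"yaw": 0,"jaw": 0},
    {"offset": [5,0,0],"yaw": 0,"jaw": 0},
    {"offset": [5,0,0],"yaw": 0,"jaw": 0},
    {"offset": [4,0,0],"yaw": 0,"jaw": 0},
    {"offset": [0,0,0],"yaw": 0,"jaw": 0}
  ]
}}

```text
time_s: 3.58
eef_pos: [432.5, 115.7, 25.0]
ee_rot: [0.989, 0.148, 0.003, 0.0]
wrist_force: [0.8, 0.6, 0.0]
gripper_width: 94.4
finger_force: 0.0
```

Call:
{"fn": "jog_arm", "kwargs": {
  "motion": [
    {"offset": [3,0,2],"yaw": 0,"jaw": 0},
    {"offset": [3,0,1],"yaw": 0,"jaw": 0},
    {"offset": [3.9,-2.5,0],"yaw": 3.5,"jaw": 0},
    {"offset": [3.9,-2.5,0],"yaw": 3.5,"jaw": 0},
    {"offset": [3.9,-2.5,0],"yaw": 3.5,"jaw": 0},
    {"offset": [3.9,-2.5,0],"yaw": 3.5,"jaw": 0},
    {"offset": [3.9,-2.5,0],"yaw": 3.5,"jaw": 0},
    {"offset": [3.9,-2.5,0],"yaw": 3.5,"jaw": 0},
    {"offset": [0,0,0],"yaw": 0,"jaw": 0},
    {"offset": [0,0,0],"yaw": 0,"jaw": 0}
  ]
}}

```text
time_s: 4.42
eef_pos: [452.6, 136.3, 18.6]
ee_rot: [0.999, -0.034, -0.003, -0.0]
wrist_force: [-4.0, 3.2, 1.0]
gripper_width: 93.7
finger_force: 2.3
```

```bash
cat >> h.py <<'E'
def look(f):
    s=bot.state();C=wcam(s);R=Ro.from_quat(s['ee_rot']).as_matrix();f0=R[:2,0];r0=R[:2,1];p=s['eef_pos']
    print('tcp',p.round(1),'head %.1f'%np.degrees(np.arctan2(f0[1],f0[0])),'F',s['wrist_force'].round(1),'t',s['time_s'])
    a,d=snap('wrist',f);np.save('pics/C'+f,C);P=wcloud(C,d).reshape(-1,3)
    m=(P[:,2]>86)&(P[:,2]<103)&((P[:,:2]-p[:2])@f0>15)&((P[:,:2]-p[:2])@f0<95)&(np.abs((P[:,:2]-p[:2])@r0)<110);q=P[m]
    (c,wh,an)=cv2.minAreaRect(q[:,:2].astype(np.float32));e=np.array(c)-p[:2]
    if wh[0]>wh[1]: an-=90
    print('pack',np.round(c,1),np.round(wh,1),'yaw %.1f'%an,'z',np.median(q[:,2]).round(1),'ahead %.1f right %.1f'%(e@f0,e@r0))
    return a,d,C
E
python3 -c "
from h import *
look('w4')"
```

```text
tcp [452.6 136.3  18.6] head -3.9 F [-4.   3.2  1. ] t 4.4167
pack [496.5 133.1] [150.7  59.1] yaw -3.3 z 94.1 ahead 44.0 right 0.2
```

Call:
{"fn": "jog_arm", "kwargs": {
  "motion": [
    {"offset": [3.8,-2.6,0],"yaw": 3.5,"jaw": 0},
    {"offset": [3.8,-2.6,0],"yaw": 3.5,"jaw": 0},
    {"offset": [3.8,-2.6,0],"yaw": 3.5,"jaw": 0},
    {"offset": [3.8,-2.6,0],"yaw": 3.5,"jaw": 0},
    {"offset": [3.8,-2.6,0],"yaw": 3.5,"jaw": 0},
    {"offset": [3.8,-2.6,0],"yaw": 3.5,"jaw": 0},
    {"offset": [3.8,-2.6,0],"yaw": 3.5,"jaw": 0},
    {"offset": [3.8,-2.6,0],"yaw": 3.5,"jaw": 0},
    {"offset": [4,0,0],"yaw": 0,"jaw": 0},
    {"offset": [4,0,0],"yaw": 0,"jaw": 0},
    {"offset": [4,0,0],"yaw": 0,"jaw": 0},
    {"offset": [0,0,0],"yaw": 0,"jaw": 0}
  ]
}}

```text
time_s: 5.47
eef_pos: [496.3, 142.4, 18.9]
ee_rot: [0.961, -0.276, -0.004, -0.001]
wrist_force: [-8.5, 6.8, 5.0]
gripper_width: 94.1
finger_force: 5.2
```

```bash
python3 -c "
from h import *
look('w5')"
```

```text
tcp [496.3 142.4  18.9] head -32.0 F [-8.5  6.8  5. ] t 5.4667
pack [533.  118.1] [151.6  58.1] yaw -32.1 z 94.3 ahead 44.0 right 1.1
```

Call:
{"fn": "jog_arm", "kwargs": {
  "motion": [
    {"offset": [4,0,0],"yaw": 0,"jaw": 0},
    {"offset": [4,0,0],"yaw": 0,"jaw": 0},
    {"offset": [4,0,0],"yaw": 0,"jaw": 0},
    {"offset": [4,0,0],"yaw": 0,"jaw": 0},
    {"offset": [4,0,0],"yaw": 0,"jaw": 0},
    {"offset": [4,0,0],"yaw": 0,"jaw": 0},
    {"offset": [3.8,2.6,0],"yaw": -3.5,"jaw": 0},
    {"offset": [3.8,2.6,0],"yaw": -3.5,"jaw": 0},
    {"offset": [3.8,2.6,0],"yaw": -3.5,"jaw": 0},
    {"offset": [3.8,2.6,0],"yaw": -3.5,"jaw": 0},
    {"offset": [0,0,0],"yaw": 0,"jaw": 0}
  ]
}}

```text
time_s: 6.43
eef_pos: [525.2, 111.3, 18.4]
ee_rot: [0.988, -0.155, -0.005, 0.001]
wrist_force: [-7.5, 1.2, 2.7]
gripper_width: 93.8
finger_force: 3.7
```

```bash
python3 -c "
from h import *
look('w6')"
```

```text
tcp [525.2 111.3  18.4] head -17.9 F [-7.5  1.2  2.7] t 6.4333
pack [567.  98.] [151.7  57.9] yaw -18.0 z 94.3 ahead 43.9 right -0.2
```

View pics/w6.png

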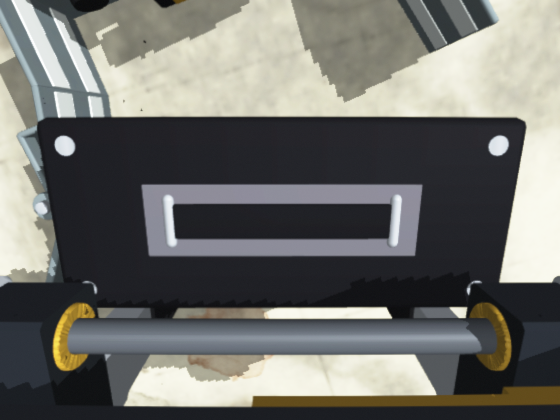

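Wrist view: pack lid (38–525, 118–305) entering the mouth, with the left cheek at (60,70), hinge at (41,208) and right lead-in at (450,20). Both sides are clear. I'll finish straightening.

Call:
{"fn": "jog_arm", "kwargs": {
  "motion": [
    {"offset": [3.1,2.5,0],"yaw": -3.5,"jaw": 0},
    {"offset": [3.1,2.5,0],"yaw": -3.5,"jaw": 0},
    {"offset": [3.1,2.5,0],"yaw": -3.5,"jaw": 0},
    {"offset": [3.1,2.5,0],"yaw": -3.5,"jaw": 0},
    {"offset": [3.1,2.5,0],"yaw": -3.5,"jaw": 0},
    {"offset": [0.8,0.7,0],"yaw": -1,"jaw": 0},
    {"offset": [0,0,0],"yaw": 0,"jaw": 0}
  ]
}}

```text
time_s: 7.07
eef_pos: [539.5, 94.4, 18.1]
ee_rot: [1.0, 0.004, -0.004, 0.001]
wrist_force: [-5.6, -3.3, 0.2]
gripper_width: 94.2
finger_force: 2.6
```

Run:
```python
from h import *
a,d,C=look('w7');P=wcloud(C,d).reshape(-1,3)
q=P[(P[:,2]>50)&(P[:,2]<63)&(P[:,0]>596)&(P[:,0]<690)&(np.abs(P[:,1]-96)<92)]
for x in range(600,690,8):
    w=q[np.abs(q[:,0]-x)<4]
    if len(w)<4: continue
    L=w[w[:,1]>150,1];R=w[w[:,1]<45,1]
    print(x,len(w),'L',(L.min().round(1),L.max().round(1)) if len(L) else None,'R',(R.min().round(1),R.max().round(1)) if len(R) else None)
```

```text
tcp [539.5  94.4  18.1] head 0.5 F [-5.6 -3.3  0.2] t 7.0667
pack [583.3  93.9] [151.8  60.8] yaw -1.0 z 94.2 ahead 43.8 right 0.9
616 480 L (np.float64(180.7), np.float64(186.2)) R (np.float64(4.0), np.float64(8.8))
624 795 L (np.float64(178.5), np.float64(184.2)) R (np.float64(4.7), np.float64(11.4))
632 826 L (np.float64(175.9), np.float64(181.7)) R (np.float64(7.6), np.float64(13.9))
640 814 L (np.float64(175.6), np.float64(179.6)) R (np.float64(9.8), np.float64(15.7))
648 832 L (np.float64(175.6), np.float64(180.0)) R (np.float64(12.0), np.float64(16.0))
656 398 L (np.float64(175.7), np.float64(180.0)) R (np.float64(11.5), np.float64(15.9))
```

View pics/w7.png

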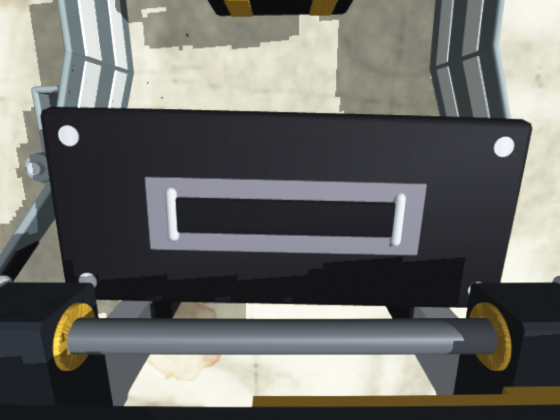

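Wrist view: the pack (42–530, 108–305) is between the lead-ins, about 2 mm right of centre. I'll push on with a slight left S.

Call:
{"fn": "jog_arm", "kwargs": {
  "motion": [
    {"offset": [3,1.2,0],"yaw": -1.6,"jaw": 0},
    {"offset": [3,1.2,0],"yaw": -1.6,"jaw": 0},
    {"offset": [4,0,0],"yaw": 0,"jaw": 0},
    {"offset": [4,0,0],"yaw": 0,"jaw": 0},
    {"offset": [4,0,0],"yaw": 0,"jaw": 0},
    {"offset": [4,0,0],"yaw": 0,"jaw": 0},
    {"offset": [4,0,0],"yaw": 0,"jaw": 0},
    {"offset": [3,-1,0],"yaw": 1.3,"jaw": 0},
    {"offset": [3,-1,0],"yaw": 1.3,"jaw": 0},
    {"offset": [0,0,0],"yaw": 0,"jaw": 0}
  ]
}}

```text
time_s: 7.95
eef_pos: [570.0, 97.2, 17.8]
ee_rot: [1.0, 0.009, -0.005, -0.0]
wrist_force: [-6.8, 0.0, 3.1]
gripper_width: 94.4
finger_force: 3.9
```

```bash
python3 -c "
from h import *
look('w8')"
```

```text
tcp [570.   97.2  17.8] head 1.1 F [-6.8  0.   3.1] t 7.95
pack [613.8  97.9] [ 57.9 151. ] yaw 1.0 z 94.4 ahead 43.9 right 0.1
```

Call:
{"fn": "jog_arm", "kwargs": {
  "motion": [
    {"offset": [3,0,0],"yaw": 0.3,"jaw": 0},
    {"offset": [3,0,0],"yaw": 0.3,"jaw": 0},
    {"offset": [3,0,0],"yaw": 0,"jaw": 0},
    {"offset": [3,0,0],"yaw": 0,"jaw": 0},
    {"offset": [2,0,0],"yaw": 0,"jaw": 0},
    {"offset": [2,0,0],"yaw": 0,"jaw": 0},
    {"offset": [0,0,0],"yaw": 0,"jaw": 0}
  ]
}}

```text
time_s: 8.58
eef_pos: [584.3, 97.6, 17.9]
ee_rot: [1.0, 0.005, -0.007, -0.0]
wrist_force: [-11.5, 0.6, 8.3]
gripper_width: 94.0
finger_force: 6.3
```

Call:
{"fn": "jog_arm", "kwargs": {
  "motion": [
    {"offset": [2,0,0],"yaw": 0,"jaw": 0},
    {"offset": [2,0,0],"yaw": 0,"jaw": 0},
    {"offset": [1,0,0],"yaw": 0,"jaw": 0},
    {"offset": [0,0,0],"yaw": 0,"jaw": 0}
  ]
}}

```text
time_s: 8.92
eef_pos: [587.1, 97.6, 18.2]
ee_rot: [1.0, 0.005, -0.01, -0.0]
wrist_force: [-19.8, -0.1, 13.6]
gripper_width: 94.3
finger_force: 9.7
```

```bash
python3 -c "
from h import *
look('w9')"
```

```text
tcp [587.1  97.6  18.2] head 0.6 F [-19.8  -0.1  13.6] t 8.9167
pack [631.3  97.9] [ 58.5 151.3] yaw 0.5 z 94.6 ahead 44.2 right 0.1
```

Call:
{"fn": "jog_arm", "kwargs": {
  "motion": [
    {"offset": [2,0,0],"yaw": 0,"jaw": 0},
    {"offset": [1,0,0],"yaw": 0,"jaw": 0},
    {"offset": [0,0,0],"yaw": 0,"jaw": 0}
  ]
}}

```text
time_s: 9.22
eef_pos: [589.7, 97.6, 18.2]
ee_rot: [1.0, 0.005, -0.01, 0.0]
wrist_force: [-20.5, -0.5, 14.3]
gripper_width: 94.1
finger_force: 10.1
```

Call:
{"fn": "jog_arm", "kwargs": {
  "motion": [
    {"offset": [2,0,0],"yaw": 0,"jaw": 0},
    {"offset": [0,0,0],"yaw": 0,"jaw": 0},
    {"offset": [0,0,0],"yaw": 0,"jaw": 0}
  ]
}}

```text
time_s: 9.47
eef_pos: [591.6, 97.6, 18.1]
ee_rot: [1.0, 0.005, -0.01, 0.0]
wrist_force: [-19.7, 0.8, 14.0]
gripper_width: 93.9
finger_force: 10.1
```

Run:
```python
from h import *
a,d,C=look('w10')
b,e=snap('side','d10');c,_=snap('scene','s10')
im=np.zeros((600,800,3),np.uint8)
im[:420,:560]=a
im[420:600,560:800]=cv2.resize(b[190:280,170:290],(240,180))
im[0:180,560:800]=cv2.resize(c[165:255,220:340],(240,180))
cv2.imwrite('pics/c10.png',im[:,:,::-1])
```

```text
tcp [591.6  97.6  18.1] head 0.6 F [-19.7   0.8  14. ] t 9.4667
pack [635.8  98.1] [ 58.6 150.8] yaw 0.5 z 94.6 ahead 44.2 right -0.0
```

View pics/c10.png

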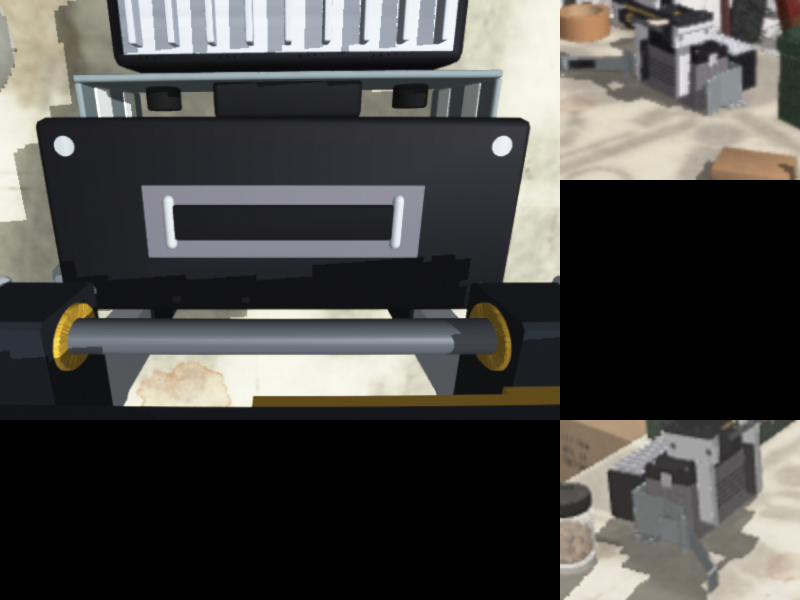

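Composite view: the pack (38–528, 118–308) sits square in the bay against the contact block (285,98), with the buffers at (163,98) and (410,96) not yet clearly touched. The force is still flat, so I'll keep creeping in.

Call:
{"fn": "jog_arm", "kwargs": {
  "motion": [
    {"offset": [1.5,0,0],"yaw": 0,"jaw": 0},
    {"offset": [0.5,0,0],"yaw": 0,"jaw": 0},
    {"offset": [0,0,0],"yaw": 0,"jaw": 0}
  ]
}}

```text
time_s: 9.87
eef_pos: [593.0, 97.6, 18.2]
ee_rot: [1.0, 0.005, -0.011, 0.0]
wrist_force: [-21.8, 0.2, 15.9]
gripper_width: 94.0
finger_force: 11.0
```

Call:
{"fn": "jog_arm", "kwargs": {
  "motion": [
    {"offset": [1.5,0,0],"yaw": 0,"jaw": 0},
    {"offset": [0.5,0,0],"yaw": 0,"jaw": 0},
    {"offset": [0,0,0],"yaw": 0,"jaw": 0}
  ]
}}

```text
time_s: 10.12
eef_pos: [594.8, 97.7, 18.2]
ee_rot: [1.0, 0.005, -0.011, 0.0]
wrist_force: [-23.1, -0.2, 16.4]
gripper_width: 94.0
finger_force: 11.3
```

Call:
{"fn": "jog_arm", "kwargs": {
  "motion": [
    {"offset": [1.5,0,0],"yaw": 0,"jaw": 0},
    {"offset": [0.5,0,0],"yaw": 0,"jaw": 0},
    {"offset": [0,0,0],"yaw": 0,"jaw": 0}
  ]
}}

```text
time_s: 10.37
eef_pos: [595.7, 97.7, 18.3]
ee_rot: [1.0, 0.005, -0.012, 0.0]
wrist_force: [-27.0, -0.7, 18.4]
gripper_width: 94.2
finger_force: 13.2
```

Call:
{"fn": "jog_arm", "kwargs": {
  "motion": [
    {"offset": [1,0,0],"yaw": 0,"jaw": 0},
    {"offset": [1,0,0],"yaw": 0,"jaw": 0},
    {"offset": [0,0,0],"yaw": 0,"jaw": 0}
  ]
}}

```text
time_s: 10.62
eef_pos: [595.7, 97.6, 18.6]
ee_rot: [1.0, 0.005, -0.014, 0.0]
wrist_force: [-32.8, -3.0, 26.0]
gripper_width: 94.0
finger_force: 16.4
```

Call:
{"fn": "jog_arm", "kwargs": {
  "motion": [
    {"offset": [1,0,0],"yaw": 0,"jaw": 0},
    {"offset": [1,0,0],"yaw": 0,"jaw": 0},
    {"offset": [0,0,0],"yaw": 0,"jaw": 0}
  ]
}}

```text
time_s: 10.87
eef_pos: [595.6, 97.6, 18.8]
ee_rot: [1.0, 0.006, -0.016, 0.001]
wrist_force: [-37.9, -2.8, 29.7]
gripper_width: 93.6
finger_force: 19.3
```

Pack is stopped on the buffers: force rises and the TCP no longer advances. Backing off gently, then lifting and shutting the fingers.

Call:
{"fn": "jog_arm", "kwargs": {
  "motion": [
    {"offset": [-3,0,0],"yaw": 0,"jaw": 0},
    {"offset": [-3,0,0],"yaw": 0,"jaw": 0},
    {"offset": [-3,0,0],"yaw": 0,"jaw": 0},
    {"offset": [-6,0,0],"yaw": 0,"jaw": 0},
    {"offset": [-15,0,0],"yaw": 0,"jaw": 0},
    {"offset": [-20,0,0],"yaw": 0,"jaw": 0},
    {"offset": [-20,0,-10],"yaw": 0,"jaw": 255},
    {"offset": [-15,0,-35],"yaw": 0,"jaw": 255},
    {"offset": [0,0,-35],"yaw": 0,"jaw": 255},
    {"offset": [0,0,-35],"yaw": 0,"jaw": 255},
    {"offset": [0,-10,-30],"yaw": 0,"jaw": 255},
    {"offset": [0,-30,-20],"yaw": 0,"jaw": 255}
  ]
}}

```text
time_s: 11.87
eef_pos: [528.1, 134.4, 188.9]
ee_rot: [1.0, 0.002, 0.004, 0.001]
wrist_force: [1.0, 0.7, -0.7]
gripper_width: 57.9
finger_force: 0.0
```

Call:
{"fn": "jog_arm", "kwargs": {
  "motion": [
    {"offset": [0,-35,-20],"yaw": 0,"jaw": 255},
    {"offset": [0,0,0],"yaw": 0,"jaw": 255},
    {"offset": [0,0,0],"yaw": 0,"jaw": 255}
  ]
}}

```text
time_s: 12.12
eef_pos: [526.5, 173.0, 206.5]
ee_rot: [1.0, 0.006, 0.002, -0.0]
wrist_force: [0.0, -0.3, -0.4]
gripper_width: 37.4
finger_force: 0.0
```

Run:
```python
from h import *
s=bot.state();C=wcam(s);print(s['eef_pos'].round(1),s['ee_rot'].round(3),s['gripper_width'],s['time_s'])
a,d=snap('wrist','w11');P=wcloud(C,d);q=P.reshape(-1,3)
p=q[(q[:,2]>87)&(q[:,2]<103)&(q[:,0]>590)&(q[:,0]<672)&(q[:,1]<185)&(q[:,1]>0)]
print('pack',cv2.minAreaRect(p[:,:2].astype(np.float32)))
k=q[(q[:,2]>35)&(q[:,2]<49)&(q[:,0]>490)&(q[:,0]<598)&(q[:,1]>190)&(q[:,1]<300)]
k=k[np.argsort(k[:,0])];print('keeper',len(k))
for i in range(0,len(k),max(1,len(k)//12)):print(k[i].round(0))
t=q[(q[:,2]>100)&(q[:,1]>200)&(q[:,0]>450)];print('tall',t.min(0) if len(t) else None)
sd=np.load('pics/d10.npz')['d'];print('can',deep('side',(100,250),sd))
```

```text
[526.5 173.  206.5] [ 1.     0.006  0.002 -0.   ] 37.443680699531996 12.1167
pack ((634.3320922851562, 98.54549407958984), (64.81238555908203, 151.57778930664062), 0.5901764035224915)
keeper 584
[502. 286.  42.]
[506. 265.  42.]
[507. 270.  35.]
[515. 260.  44.]
[522. 255.  43.]
[529. 245.  39.]
[536. 244.  43.]
[543. 238.  44.]
[551. 232.  43.]
[560. 221.  42.]
[568. 213.  44.]
[577. 205.  43.]
[597. 204.  47.]
tall [513.14748896 200.00032157 212.96509124]
can [[748.4580673  445.44095728  98.68325369]]
```

View pics/w11.png

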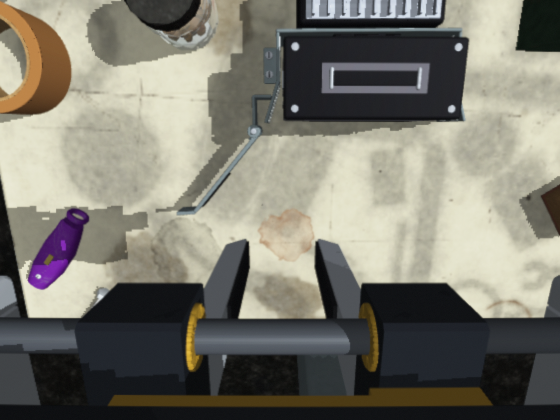

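Wrist view: the pack (278–468, 35–122) is square at the back of the bay; hinge at (255,131), keeper bar running to its elbow (198,210), jar (165,12) clear. Going to the keeper's outer side.

Call:
{"fn": "jog_arm", "kwargs": {
  "motion": [
    {"offset": [8,-35,0],"yaw": 0,"jaw": 255},
    {"offset": [8,-35,0],"yaw": 0,"jaw": 255},
    {"offset": [9,-36,0],"yaw": 0,"jaw": 255},
    {"offset": [0,0,0],"yaw": 0,"jaw": 255},
    {"offset": [0,0,30],"yaw": 0,"jaw": 255},
    {"offset": [0,0,30],"yaw": 0,"jaw": 255},
    {"offset": [0,0,30],"yaw": 0,"jaw": 255},
    {"offset": [0,0,30],"yaw": 0,"jaw": 255},
    {"offset": [0,0,0],"yaw": 0,"jaw": 255},
    {"offset": [0,0,0],"yaw": 0,"jaw": 255}
  ]
}}

```text
time_s: 13.0
eef_pos: [546.9, 275.3, 81.3]
ee_rot: [1.0, 0.004, -0.003, 0.001]
wrist_force: [-0.0, -1.1, -0.0]
gripper_width: 0.6
finger_force: 0.0
```

Call:
{"fn": "jog_arm", "kwargs": {
  "motion": [
    {"offset": [5,-5,0],"yaw": 0,"jaw": 255},
    {"offset": [0,0,28],"yaw": 0,"jaw": 255},
    {"offset": [0,0,28],"yaw": 0,"jaw": 255},
    {"offset": [0,0,0],"yaw": 0,"jaw": 255},
    {"offset": [0,0,0],"yaw": 0,"jaw": 255}
  ]
}}

```text
time_s: 13.42
eef_pos: [554.5, 282.7, 29.1]
ee_rot: [1.0, 0.004, -0.0, 0.0]
wrist_force: [0.3, -0.3, 0.5]
gripper_width: 0.6
finger_force: 0.0
```

Call:
{"fn": "jog_arm", "kwargs": {
  "motion": [
    {"offset": [-8,9,4],"yaw": 0,"jaw": 255},
    {"offset": [-8,9,0],"yaw": 0,"jaw": 255},
    {"offset": [-7,9,0],"yaw": 0,"jaw": 255},
    {"offset": [-7,9,0],"yaw": 0,"jaw": 255},
    {"offset": [-3,9,0],"yaw": 0,"jaw": 255},
    {"offset": [-3,9,0],"yaw": 0,"jaw": 255},
    {"offset": [-3,9,0],"yaw": 0,"jaw": 255},
    {"offset": [-3,9,0],"yaw": 0,"jaw": 255},
    {"offset": [0,0,0],"yaw": 0,"jaw": 255}
  ]
}}

```text
time_s: 14.17
eef_pos: [512.5, 208.6, 24.8]
ee_rot: [1.0, 0.004, -0.0, 0.0]
wrist_force: [0.5, -0.3, -0.2]
gripper_width: 0.5
finger_force: 0.0
```

```bash
cat >> h.py <<'E'
def keep(f):
    s=bot.state();C=wcam(s);print(s['eef_pos'].round(1),s['wrist_force'].round(1),s['time_s'])
    a,d=snap('wrist',f);q=wcloud(C,d).reshape(-1,3)
    p=q[(q[:,2]>87)&(q[:,2]<103)&(q[:,0]>590)&(q[:,0]<672)&(q[:,1]<185)&(q[:,1]>0)]
    print('pack',cv2.minAreaRect(p[:,:2].astype(np.float32)))
    k=q[(q[:,2]>37)&(q[:,2]<47)&(q[:,0]>460)&(q[:,0]<598)&(q[:,1]>60)&(q[:,1]<300)]
    k=k[np.argsort(k[:,1])];print('keeper',len(k))
    for i in range(0,len(k),max(1,len(k)//10)):print(k[i].round(0))
E
python3 -c "
from h import *
keep('w12')"
```

```text
[512.5 208.6  24.8] [ 0.5 -0.3 -0.2] 14.1667
pack ((610.1891479492188, 146.001708984375), (56.11868667602539, 19.066543579101562), 88.68016815185547)
keeper 1919
[499. 190.  38.]
[535. 192.  41.]
[516. 194.  43.]
[534. 195.  43.]
[579. 196.  43.]
[585. 196.  43.]
[576. 197.  43.]
[567. 198.  44.]
[571. 199.  38.]
[520. 207.  43.]
[520. 221.  43.]
```

Call:
{"fn": "jog_arm", "kwargs": {
  "motion": [
    {"offset": [0,8.3,0],"yaw": 0,"jaw": 255},
    {"offset": [0,8.3,0],"yaw": 0,"jaw": 255},
    {"offset": [0,8.3,0],"yaw": 0,"jaw": 255},
    {"offset": [3.4,7.3,0],"yaw": 0,"jaw": 255},
    {"offset": [3.4,7.3,0],"yaw": 0,"jaw": 255},
    {"offset": [3.4,7.3,0],"yaw": 0,"jaw": 255},
    {"offset": [3.4,7.3,0],"yaw": 0,"jaw": 255},
    {"offset": [6.5,5.5,0],"yaw": 0,"jaw": 255},
    {"offset": [6.5,5.5,0],"yaw": 0,"jaw": 255},
    {"offset": [6.5,5.5,0],"yaw": 0,"jaw": 255},
    {"offset": [6.5,5.5,0],"yaw": 0,"jaw": 255},
    {"offset": [0,0,0],"yaw": 0,"jaw": 255}
  ]
}}

```text
time_s: 15.22
eef_pos: [555.0, 133.3, 24.6]
ee_rot: [1.0, 0.004, 0.001, 0.0]
wrist_force: [1.0, 0.1, -0.5]
gripper_width: 0.9
finger_force: 0.0
```

Call:
{"fn": "jog_arm", "kwargs": {
  "motion": [
    {"offset": [6,3,0],"yaw": 0,"jaw": 255},
    {"offset": [6,3,0],"yaw": 0,"jaw": 255},
    {"offset": [6,3,0],"yaw": 0,"jaw": 255},
    {"offset": [4,0.5,0],"yaw": 0,"jaw": 255},
    {"offset": [4,0.5,0],"yaw": 0,"jaw": 255},
    {"offset": [3,0.5,0],"yaw": 0,"jaw": 255},
    {"offset": [0,0,0],"yaw": 0,"jaw": 255}
  ]
}}

```text
time_s: 15.8
eef_pos: [583.0, 124.2, 24.5]
ee_rot: [1.0, 0.004, 0.0, 0.0]
wrist_force: [-0.3, 0.1, 0.7]
gripper_width: 0.1
finger_force: 0.0
```

Call:
{"fn": "jog_arm", "kwargs": {
  "motion": [
    {"offset": [2,0,0],"yaw": 0,"jaw": 255},
    {"offset": [1,0,0],"yaw": 0,"jaw": 255},
    {"offset": [0,0,0],"yaw": 0,"jaw": 255}
  ]
}}

```text
time_s: 16.05
eef_pos: [585.3, 124.3, 24.5]
ee_rot: [1.0, 0.004, 0.0, 0.0]
wrist_force: [-0.6, -0.1, -0.1]
gripper_width: -0.0
finger_force: 0.0
```

Call:
{"fn": "jog_arm", "kwargs": {
  "motion": [
    {"offset": [1,0,0],"yaw": 0,"jaw": 255},
    {"offset": [1,0,0],"yaw": 0,"jaw": 255},
    {"offset": [0,0,0],"yaw": 0,"jaw": 255}
  ]
}}

```text
time_s: 16.3
eef_pos: [586.9, 124.4, 24.4]
ee_rot: [1.0, 0.004, -0.0, -0.0]
wrist_force: [-1.6, -0.1, 1.6]
gripper_width: 0.4
finger_force: 0.7
```

Call:
{"fn": "jog_arm", "kwargs": {
  "motion": [
    {"offset": [1,0,0],"yaw": 0,"jaw": 255},
    {"offset": [1,0,0],"yaw": 0,"jaw": 255},
    {"offset": [0,0,0],"yaw": 0,"jaw": 255}
  ]
}}

```text
time_s: 16.55
eef_pos: [587.0, 124.4, 24.3]
ee_rot: [1.0, 0.005, -0.002, 0.0]
wrist_force: [-6.7, 0.4, 5.4]
gripper_width: 0.6
finger_force: 3.2
```

The force has risen at the expected place: stopped against the shut stop (or the pack). One more small press, then back away, lift and look.

Call:
{"fn": "jog_arm", "kwargs": {
  "motion": [
    {"offset": [1,0,0],"yaw": 0,"jaw": 255},
    {"offset": [1,0,0],"yaw": 0,"jaw": 255},
    {"offset": [0,0,0],"yaw": 0,"jaw": 255}
  ]
}}

```text
time_s: 16.8
eef_pos: [587.1, 124.4, 24.1]
ee_rot: [1.0, 0.005, -0.005, 0.0]
wrist_force: [-10.6, -0.3, 9.8]
gripper_width: 0.5
finger_force: 5.2
```

Call:
{"fn": "jog_arm", "kwargs": {
  "motion": [
    {"offset": [-2,0,0],"yaw": 0,"jaw": 255},
    {"offset": [-4,0,0],"yaw": 0,"jaw": 255},
    {"offset": [-10,0,0],"yaw": 0,"jaw": 255},
    {"offset": [-20,0,0],"yaw": 0,"jaw": 255},
    {"offset": [-25,0,0],"yaw": 0,"jaw": 255},
    {"offset": [-20,0,-20],"yaw": 0,"jaw": 255},
    {"offset": [0,0,-35],"yaw": 0,"jaw": 255},
    {"offset": [0,0,-35],"yaw": 0,"jaw": 255},
    {"offset": [0,0,-35],"yaw": 0,"jaw": 255},
    {"offset": [0,0,-35],"yaw": 0,"jaw": 255},
    {"offset": [0,0,0],"yaw": 0,"jaw": 255},
    {"offset": [0,0,0],"yaw": 0,"jaw": 255}
  ]
}}

```text
time_s: 17.8
eef_pos: [513.1, 123.9, 187.8]
ee_rot: [1.0, 0.004, 0.004, -0.0]
wrist_force: [-0.1, 0.8, -0.9]
gripper_width: 0.4
finger_force: 0.0
```

Run:
```python
from h import *
keep('w13')
a=np.load('pics/w13.npz')['im'];b,_=snap('side','d13')
im=np.zeros((600,800,3),np.uint8);im[:420,:560]=a;im[420:600,560:800]=cv2.resize(b[190:280,170:290],(240,180))
cv2.imwrite('pics/c13.png',im[:,:,::-1])
```

```text
[513.1 123.9 187.8] [-0.1  0.8 -0.9] 17.8
pack ((634.4913330078125, 98.32152557373047), (65.0738296508789, 151.5198211669922), 0.5471277236938477)
keeper 650
[585.  81.  43.]
[591.  91.  42.]
[597. 103.  42.]
[594. 116.  42.]
[594. 130.  43.]
[595. 143.  43.]
[597. 155.  42.]
[595. 167.  43.]
[593. 179.  42.]
[593. 192.  42.]
```

View pics/c13.png

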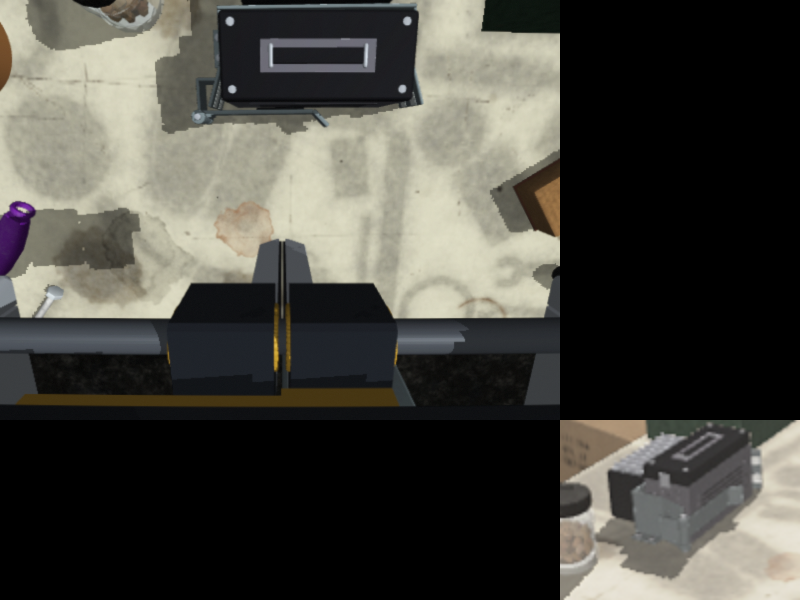

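The keeper is shut: its bar (200–325, 113–122) lies parallel across the pack's front with its tab out. The pack is square and home, the robot is clear, and the bystanders have not moved.

```bash
python3 -c "
from h import *
print(bot.job_done())"
```

```text
the job is handed in; nothing more can be done
None
```

The battery pack is fully home on its buffers, the keeper bar is shut across its front, and the robot is clear; I handed the job in at about 18 s. The hand-in gave no verdict.

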